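# Line up the soldering consumables by height

### The job

Line up the solder spool, the jar, the orange can and the blue canister by height on the four round pads of the strip, one in the middle of each pad: the shortest on the pad beside the yellow end block, rising to the tallest beside the grey one. Set each down upright rather than dropping it, knock none over, and leave the multimeter and the roll of tape where they are.

Things in the scene. Friction and masses are not known exactly. Their poses are not given: they have to be found in the camera images.
- spool_mid (a point): Spool of solder wire, white with dark blue flanges, 55 mm in diameter and 47 mm high (the shortest of the four), 0.34 kg. Stands upright loose on the bench; the point is at its centre, half-way up; its z axis points up. 
- jar_mid (a point): Off-white jar with a blue round cap, 104 mm high (second shortest), 0.2 kg. Its body is square with rounded corners, 56 x 56 mm up to 84 mm above its underside, sides along its x and y axes; the cap above is 47 mm in diameter. Stands upright loose on the bench; the point is at its centre, half-way up; its z axis points up. 
- can_mid (a point): Straight round orange can with a white lid, a paper band round it, 52 mm in diameter and 150 mm high (second tallest), 0.25 kg. Stands upright loose on the bench; the point is at its centre, half-way up; its z axis points up. 
- canister_mid (a point): Plain dark blue round canister, 56 mm in diameter and 200 mm high (the tallest), 0.3 kg; it looks rounded in at the shoulder but can be gripped as a straight cylinder up to about 165 mm above its underside. Stands upright loose on the bench; the point is at its centre, half-way up; its z axis points up. 
- pad_a_top (a point): Round black rubber pad with a thin white ring, 76 mm in diameter, the one next to the end block on the robot's left. One of four in a row, 92 mm centre to centre, fixed on a flat aluminium strip (92 x 464 mm) on the bench. The point is the middle of the pad's top face, 9 mm above the bench; its y axis runs along the row, its x axis across it.
- pad_b_top (a point): Round black rubber pad with a thin white ring, 76 mm in diameter, the one second from the robot's left. One of four in a row, 92 mm centre to centre, fixed on a flat aluminium strip (92 x 464 mm) on the bench. The point is the middle of the pad's top face, 9 mm above the bench; its y axis runs along the row, its x axis across it.
- pad_c_top (a point): Round black rubber pad with a thin white ring, 76 mm in diameter, the one second from the robot's right. One of four in a row, 92 mm centre to centre, fixed on a flat aluminium strip (92 x 464 mm) on the bench. The point is the middle of the pad's top face, 9 mm above the bench; its y axis runs along the row, its x axis across it.
- pad_d_top (a point): Round black rubber pad with a thin white ring, 76 mm in diameter, the one next to the end block on the robot's right. One of four in a row, 92 mm centre to centre, fixed on a flat aluminium strip (92 x 464 mm) on the bench. The point is the middle of the pad's top face, 9 mm above the bench; its y axis runs along the row, its x axis across it.
- yellow_block_top (a point): Yellow end block, 80 mm across the strip, 24 mm along it and 22 mm high, fixed on the strip at one end of the row, its middle 72 mm from that of the nearest pad; a like block in grey stands at the other end. Which end is yellow differs from time to time. The point is the middle of its top face, 28 mm above the bench.
- multimeter_mid (a point): Dark hand multimeter lying loose on the bench to the right of the strip, 140 x 75 x 41 mm. Not part of the job. The point is at its middle, 15 mm above its underside.
- tape_mid (a point): Roll of black tape lying flat and loose on the bench to the left, 62 mm in diameter, 19 mm high. Not part of the job. The point is at its centre.

How it is judged (in metres and radians):
At the end, for the whole second after the job is handed in: Counted from the yellow block, the pads hold spool, jar, orange can and blue canister; each stands upright (within 0.1 rad) on its pad, its centre within 14 mm of the pad's middle, its underside within 6 mm of the pad's height, and all are at rest (((horizontal distance between yellow_block_top and pad_a_top below 0.1 m and horizontal distance between spool_mid and pad_a_top below 0.014 m and horizontal distance between jar_mid and pad_b_top below 0.014 m and horizontal distance between can_mid and pad_c_top below 0.014 m and horizontal distance between canister_mid and pad_d_top below 0.014 m) or (horizontal distance between yellow_block_top and pad_d_top below 0.1 m and horizontal distance between spool_mid and pad_d_top below 0.014 m and horizontal distance between jar_mid and pad_c_top below 0.014 m and horizontal distance between can_mid and pad_b_top below 0.014 m and horizontal distance between canister_mid and pad_a_top below 0.014 m)) and height (world z) of spool_mid between 0.0265 and 0.0385 m and angle between each of spool_mid, jar_mid, can_mid, canister_mid's own z axis and vertical below 0.1 rad and linear speed of each of spool, jar, can, canister below 0.02 m/s and height (world z) of jar_mid between 0.055 and 0.067 m and height (world z) of can_mid between 0.078 and 0.09 m and height (world z) of canister_mid between 0.103 and 0.115 m); the robot touches nothing.
It fails at once if one of the four is knocked over (tips more than 0.7 rad) (angle between any of spool_mid, jar_mid, can_mid, canister_mid's own z axis and vertical above 0.7 rad).
It fails at once if one of the four is dropped or thrown (moves faster than 0.7 m/s with no finger on it) ((linear speed of spool above 0.7 m/s and contact force between the fingers and spool below 0.05 N) or (linear speed of jar above 0.7 m/s and contact force between the fingers and jar below 0.05 N) or (linear speed of can above 0.7 m/s and contact force between the fingers and can below 0.05 N) or (linear speed of canister above 0.7 m/s and contact force between the fingers and canister below 0.05 N)).
It fails at once if the multimeter or the tape is pushed more than 30 mm (distance of any of multimeter_mid, tape_mid from where it was at the start of the episode above 0.03 m).
It also fails if it takes over 109 s, if anything falls off the work surface, if the arm or the gripper's body presses on something with over 40 N, if the wrist force passes 120 N, or if a joint passes its speed limit or range.

### The arm

A 6-joint arm with a two-finger parallel gripper is mounted at the origin on a cart in front of the work surface, level with it; the furniture and walls round the work are solid. World frame = base frame: x ahead of the robot, y to its left, z up, the work surface at z = 0. Lengths are in mm, angles in rad, forces in N, time in s.
With the tool pointing down it reaches from about 350 to 975 mm from the base axis. Payload 7.1 kg.
Tool frame: the origin (TCP) lies midway between the tips of the shut fingers; the grasp point (between the pads) lies 19 mm behind it; z points along the fingers, x is the direction in which the jaws open and shut, and the axes are right-handed (so a half turn about z gives the same grasp; the last joint's range is limited). The gripper opens to 88 mm and grips with 3 to 60 N. Pads are 20 mm wide; open, the fingers measure 115 mm over their backs; the gripper's body (75 mm by 178 mm) begins 61 mm behind the grasp point.
Start: joints at [1.265, 0.423, 1.63, -0, 1.089, -0.019], TCP at [176.771, 599.464, 222.675] pointing down, gripper open.
Joint ranges: [-3, 3], [-0.9, 2.11], [0.09, 2.58], [-1.31, 4.45], [0.11, 2.69], [-2.54, 2.54]. Speed limits (rad/s): [2.39, 2.39, 3.01, 3.14, 3.14, 3.14].

### API

Orientations are given as a rotation vector (axis times angle).
In Python, from workcell import telemetry, imaging, ticket gives the robot as it stands.
- The arm moves only by the tool jog_arm, never from a script. Its arguments are lists of equal length, an entry for each row: "travel": the shift along the world's x, y, z in units of 400 mm (1.0 is 400 mm), a list of three; "dr": the turn, a rotation vector about the world's x, y, z in units of 90 degrees (1.0 is 90 degrees), a list of three. In form: {"travel": [[tx, ty, tz], ...], "dr": [[wx, wy, wz], ...]}. A call has exactly 10 rows; each row is the pose to reach, as a shift and turn from the pose measured when the call began; what a row does not reach only later rows make up. A row lasts 1/10 s, in which the tool goes at most 50 mm and 8.59 degrees, less where a joint would pass 70% of its speed; a pose out of reach is approached as far as the arm can. A call with a number of a shift or a turn outside -1 to 1 is refused whole. A call with a gripper value outside its range is refused whole. "hand" is the opening, from -1 (shut) to 1 (fully open), set as the call begins (left out, the last holds). The fingers move at their own pace and stop on an object; the grip force is fixed at half the most. Time passes only in rows, so rows that repeat a pose let the fingers close, or fill a call up. It gives the time, the measured TCP pose, the force and the opening at its end, in the units of the state.
- telemetry.get_obs(): the state, without advancing time (a new reading comes with each control period).
- imaging.get_image(name): name is "scene" or "top" or "wrist"; returns a dict with "pixels" (420x560x3 uint8, red, green, blue), "range_z" (420x560 float32, mm along the optical axis (not along the pixel's ray), 0 where there is no reading), "fx", "fy", "cx", "cy" (pixels), "k1" (the pictures are not rectified: a ray, as slopes to the right and down, at radius r is drawn at 1 + k1 r^2 times it, then the intrinsics apply), "extrinsics" (4x4, takes a point from world to camera coordinates). Camera axes: x right, y down, z forward; pixel columns grow to the right and rows downward; lengths in mm; the calibration is good to about 2 mm. A picture is of the moment at which its call begins.
- ticket.close_job(): hands the job in, once; it reports no verdict.
The state is a dict: "t": time; "qpos": joint angles; "qvel": joint speeds; "joint_torque": joint torques, N m; "ee_pos": TCP position; "orientation": TCP orientation; "ft_force": force on the tool from outside, world axes, zero at the start; "moment": the same for the moment, N m; "width": finger opening in mm.
Only numpy, scipy, OpenCV 4.12 (cv2) and the standard library are available. Lean on these libraries where they do the work, as an engineer would, in place of code of your own. Each camera call takes 0.05 s, during which the arm holds its last target. There are 200 camera calls.

## Working session

There is one attempt and no reset: what is moved stays moved. The work goes in short steps, Python scripts to look and compute and a tool call to move; the robot and the scene stay as the last step left them, time stands still between calls to the robot, and variables do not carry over. Pictures are saved under pics/ and viewed, about 12 in all and at most 16, crops included, and the job is handed in when it is done.

Besides the shell and the picture viewer there is one more tool, called after "Call:" in YAML: its name, and indented under it one key for each argument. jog_arm: Moves the arm, as the interface text tells. Its arguments: {"type":"object","properties":{"travel":{"type":"array"},"dr":{"type":"array"},"hand":{"type":"number"}},"required":["travel","dr"]}

```bash
mkdir -p pics
cat > h.py <<'E'
import numpy as np, cv2
from workcell import telemetry, imaging, ticket
def grab(n,name=None):
    d=imaging.get_image(n)
    if name: cv2.imwrite(f'pics/{name}.png',d['pixels'][:,:,::-1])
    return d
def world(d):
    H,W=d['range_z'].shape
    u,v=np.meshgrid(np.arange(W),np.arange(H))
    K=np.array([[d['fx'],0,d['cx']],[0,d['fy'],d['cy']],[0,0,1.]])
    p=cv2.undistortPoints(np.stack([u,v],-1).reshape(-1,1,2).astype(np.float64),K,np.array([d['k1'],0,0,0.])).reshape(H,W,2)
    z=d['range_z'].astype(float)
    P=np.dstack([p[...,0]*z,p[...,1]*z,z,np.ones_like(z)])
    return (P@np.linalg.inv(np.array(d['extrinsics'])).T)[...,:3]
E
python3 - <<'E'
from h import *
print(telemetry.get_obs())
for n in('top','scene'):
    d=grab(n,n); np.savez(n,w=world(d),z=d['range_z'],p=d['pixels']); print(n,np.linalg.inv(d['extrinsics'])[:3].round(2))
E
```

```text
{'t': 0.0, 'qpos': array([ 1.26500396e+00,  4.23813386e-01,  1.63066772e+00, -1.76288875e-05,
        1.08860517e+00, -1.89653533e-02]), 'qvel': array([-0.0002247 , -0.00102082, -0.00111432, -0.00065291,  0.00017779,
       -0.000416  ]), 'joint_torque': array([-1.89442013e-03, -5.44635057e+01, -2.73670095e+01,  6.43750001e-02,
        2.26214557e-02, -1.35433875e-04]), 'ee_pos': array([176.61392748, 598.95835873, 221.92759457]), 'orientation': array([ 2.51541337e+00,  1.88062268e+00, -1.89053269e-03]), 'ft_force': array([ 0.47294651, -0.30020422,  0.87493922]), 'moment': array([-0.04149561, -0.00033721, -0.01673127]), 'width': 87.77800232728318}
top [[ 2.00000e-02 -9.80000e-01  2.10000e-01  2.95890e+02]
 [-1.00000e+00 -1.00000e-02  1.00000e-02 -6.92100e+01]
 [-0.00000e+00 -2.10000e-01 -9.80000e-01  1.30172e+03]]
scene [[-9.40000e-01  2.90000e-01 -1.70000e-01  7.43600e+02]
 [ 3.40000e-01  8.30000e-01 -4.50000e-01  4.73230e+02]
 [ 1.00000e-02 -4.80000e-01 -8.70000e-01  1.09811e+03]]
```

View pics/top.png

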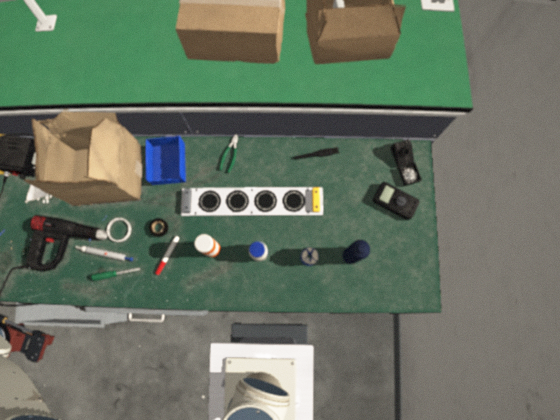

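View pics/scene.png

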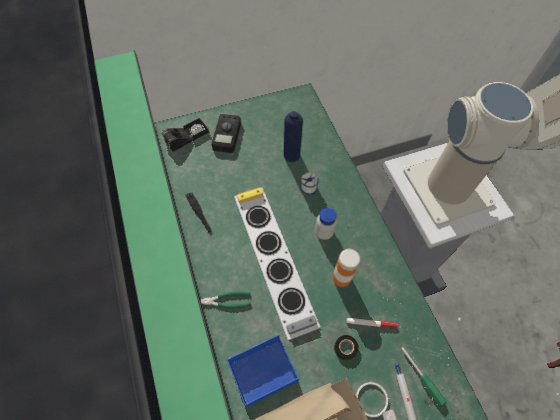

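Top view: the yellow block is on the robot's right (318,200), with pads d to a at columns 294, 265, 237 and 210 on row 201. The can is at (207,245), jar (258,250), spool (310,256) and canister (357,250). The multimeter is at (396,200) and the tape at (158,227). Next I'll measure with depth.

Run:
```python
from h import *
for n,pads,objs in (('top',[(210,201),(237,201),(265,201),(294,201),(318,200),(185,201)],dict(can=(207,245,150),jar=(258,250,104),spool=(310,256,47),canister=(357,250,200))),
 ('scene',[(291,300),(280,271),(268,243),(258,216),(250,195),(302,325)],dict(can=(346,265,150),jar=(327,222,104),spool=(309,183,47),canister=(293,137,200)))):
    f=np.load(n+'.npz');w=f['w']
    print(n)
    for c,r in pads: print(np.median(w[r-1:r+2,c-1:c+2].reshape(-1,3),0).round(1))
    for k,(c,r,h) in objs.items():
        q=w[r-40:r+40,c-28:c+28].reshape(-1,3); p0=np.median(w[r-1:r+2,c-1:c+2].reshape(-1,3),0)
        q=q[(np.hypot(*(q[:,:2]-p0[:2]).T)<75)]
        a=q[q[:,2]>h-7]; b=q[(q[:,2]>12)]
        print(k,len(a),'top c',((a.min(0)+a.max(0))/2).round(1),'mean',a.mean(0).round(1),'span',np.ptp(a,0).round(0),'| all min',b.min(0).round(0),'max',b.max(0).round(0))
# strip line fit in top: white pixels of strip
f=np.load('top.npz');w=f['w'];p=f['p'].astype(int)
m=np.zeros(p.shape[:2],bool);m[183:218,176:330]=1
m&=(p.min(2)>130)
cts=w[m][:,:2].astype(np.float32);print(cv2.minAreaRect(cts),len(cts))
```

```text
top
[600.3 178.5  10. ]
[601.5  89.7   9.5]
[602.5  -1.8  10.6]
[604.3 -96.3   9.9]
[ 603.9 -173.    29.2]
[594.6 256.9  28.1]
can 242 top c [444.1 166.4 148.9] mean [444.1 165.8 149.2] span [46. 52. 11.] | all min [420. 140.  12.] max [467. 192. 155.]
jar 195 top c [433.3  13.6 104. ] mean [433.4  13.5 103.1] span [45. 42. 12.] | all min [406. -14.  12.] max [460.  40. 110.]
spool 217 top c [ 422.3 -145.2   47.3] mean [ 421.9 -145.4   45.8] span [50. 53. 14.] | all min [ 397. -172.   28.] max [ 447. -119.   54.]
canister 56 top c [ 431.4 -277.1  199.4] mean [ 430.8 -277.4  199.8] span [20. 22.  9.] | all min [ 404. -305.   14.] max [ 456. -252.  204.]
scene
[601.5 182.2   8.8]
[601.9  93.7   9.6]
[6.056e+02 5.000e-01 8.800e+00]
[606.  -93.7   8.5]
[ 609.5 -158.9   28.7]
[599.3 258.   29.4]
can 315 top c [447.  168.  148.2] mean [447.6 169.  148.6] span [52. 51. 10.] | all min [421. 142.  12.] max [474. 194. 153.]
jar 209 top c [433.9  16.2 102.3] mean [435.4  17.4 102.5] span [47. 46. 11.] | all min [407.  -7.  12.] max [464.  46. 108.]
spool 201 top c [ 422.9 -141.6   45.7] mean [ 422.8 -141.1   45.3] span [54. 53. 11.] | all min [ 396. -168.   12.] max [ 450. -115.   51.]
canister 55 top c [ 430.2 -276.2  197.9] mean [ 430.8 -274.9  198.5] span [24. 26. 10.] | all min [ 403. -299.   12.] max [ 459. -245.  203.]
((474.3949279785156, 40.789215087890625), (359.3807678222656, 470.5052185058594), 0.6222726702690125) 2239
```

Call:
jog_arm:
  travel:
    - [0.0, 0, 0.1]
    - [0.07, -0.09, 0.2]
    - [0.15, -0.19, 0.2]
    - [0.23, -0.29, 0.2]
    - [0.31, -0.39, 0.2]
    - [0.39, -0.49, 0.2]
    - [0.47, -0.6, 0.2]
    - [0.55, -0.7, 0.2]
    - [0.62, -0.8, 0.2]
    - [0.68, -0.87, 0.2]
  dr:
    - [0, 0, -0.08]
    - [0, 0, -0.16]
    - [0, 0, -0.24]
    - [0, 0, -0.33]
    - [0, 0, -0.41]
    - [0, 0, -0.5]
    - [0, 0, -0.58]
    - [0, 0, -0.67]
    - [0, 0, -0.75]
    - [0, 0, -0.817]
  hand: 1

```text
t: 1.1
ee_pos: [446.3, 252.5, 301.9]
orientation: [3.141, -0.007, -0.003]
ft_force: [-0.1, 0.6, -0.2]
width: 88.0
```

Call:
jog_arm:
  travel:
    - [0, -0.1, 0]
    - [0, -0.21, 0]
    - [0, -0.32, 0]
    - [0, -0.43, 0]
    - [0, -0.54, 0]
    - [0, -0.64, 0]
    - [0, -0.74, 0]
    - [0, -0.84, 0]
    - [0, -0.9, 0]
    - [0, -0.9, 0]
  dr:
    - [0, 0, 0]
    - [0, 0, 0]
    - [0, 0, 0]
    - [0, 0, 0]
    - [0, 0, 0]
    - [0, 0, 0]
    - [0, 0, 0]
    - [0, 0, 0]
    - [0, 0, 0]
    - [0, 0, 0]

```text
t: 2.1
ee_pos: [446.0, -109.7, 301.7]
orientation: [3.141, -0.012, -0.003]
ft_force: [-0.1, -0.2, 1.1]
width: 87.8
```

Run:
```python
from h import *
o=telemetry.get_obs();print(o['t'],o['ee_pos'],o['orientation'],o['qpos'])
d=grab('wrist','w1'); np.savez('w1',w=world(d),p=d['pixels']);print(np.linalg.inv(d['extrinsics'])[:3].round(2))
```

```text
2.1 [ 446.04147103 -109.70571028  301.67259749] [ 3.14113051 -0.01234778 -0.00321281] [-2.66434991e-01  7.94695423e-02  1.89660811e+00 -1.03523212e-03
  1.16737754e+00 -2.58165752e-01]
[[ 1.0000e+00 -1.0000e-02 -0.0000e+00  4.4592e+02]
 [-1.0000e-02 -9.6000e-01 -2.8000e-01 -3.4360e+01]
 [-0.0000e+00  2.8000e-01 -9.6000e-01  4.6447e+02]]
```

View pics/w1.png

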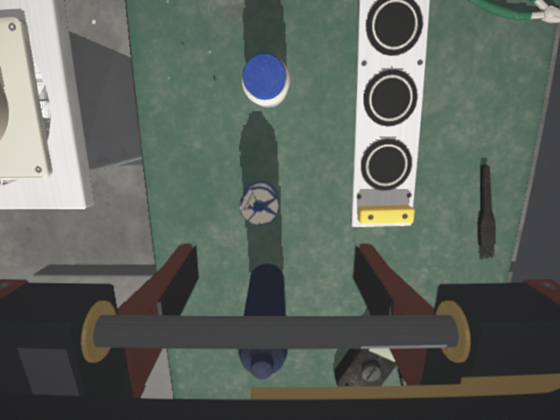

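Wrist view: spool at (260,203), jar cap at (265,78), pads d (386,163), c (390,97) and b (394,25). The canister is under the hand at (264,320). Next I'll refine these in world coordinates.

```bash
cat >> h.py <<'E'
def circ(q):
    (c,r)=cv2.minEnclosingCircle(q.astype(np.float32)); return np.round(c,1),round(r,1)
def padfit(w,p,guess):
    m=(p.max(2)<70)&(abs(w[...,2]-9.5)<5)&(np.hypot(w[...,0]-guess[0],w[...,1]-guess[1])<46)
    m=cv2.morphologyEx(m.astype(np.uint8),cv2.MORPH_OPEN,np.ones((3,3)))>0
    q=w[m][:,:2]; return circ(q),q.mean(0).round(1),len(q)
def objfit(w,guess,zlo,zhi,R=50):
    m=(w[...,2]>zlo)&(w[...,2]<zhi)&(np.hypot(w[...,0]-guess[0],w[...,1]-guess[1])<R)
    q=w[m]; return circ(q[:,:2]),((q.min(0)+q.max(0))/2).round(1),np.ptp(q,0).round(1),len(q)
E
python3 - <<'E'
from h import *
f=np.load('w1.npz');w,p=f['w'],f['p']
for g in [(605,-94),(603,-2),(602,90)]: print('pad',padfit(w,p,g))
print('spool',objfit(w,(422,-144),41,52)); print('jar',objfit(w,(434,15),95,112))
for n in('top','scene'):
    f=np.load(n+'.npz');w,p=f['w'],f['p']
    for g in [(605,-94),(603,-2),(602,90),(601,181)]: print(n,padfit(w,p,g))
    print(n,'tape',objfit(w,(515,345),14,24))
E
```

```text
pad ((array([604.2, -94.5]), 36.6), array([603. , -92.2]), 1340)
pad ((array([602.6,  -2.5]), 36.5), array([601.7,  -1.6]), 1674)
pad ((array([601.1,  88.9]), 36.8), array([600.5,  87.2]), 1918)
spool ((array([ 421.2, -145.2]), 27.4), array([ 421.5, -144.8,   45.9]), array([52.6, 53.7,  9.3]), 1105)
jar ((array([433.2,  13.8]), 23.6), array([432.9,  13.9, 101.4]), array([46.2, 47.1, 12. ]), 1622)
top ((array([607. , -94.4]), 23.2), array([607.6, -93.3]), 131)
top ((array([604.8,  -2.2]), 23.4), array([604.,  -1.]), 127)
top ((array([603.3,  90. ]), 23.4), array([605.5,  90.3]), 120)
top ((array([599.9, 181.8]), 23.5), array([599.3, 183.3]), 122)
top tape ((array([509.7, 344.8]), 31.1), array([509.9, 344. ,  18.1]), array([59.4, 60. ,  8.1]), 164)
scene ((array([607. , -94.4]), 24.9), array([607. , -93.8]), 176)
scene ((array([604.3,  -1.6]), 24.9), array([604.7,  -1.7]), 194)
scene ((array([602.8,  90. ]), 25.3), array([603.8,  89.6]), 213)
scene ((array([601. , 182.4]), 25.5), array([601.5, 182.9]), 254)
scene tape ((array([511.2, 346.2]), 30.8), array([511.1, 345.7,  18.9]), array([61.1, 60.1,  9.8]), 304)
```

Call:
jog_arm:
  travel:
    - [-0.03, -0.044, -0.03]
    - [-0.062, -0.088, -0.1]
    - [-0.062, -0.088, -0.2]
    - [-0.062, -0.088, -0.3]
    - [-0.062, -0.088, -0.4]
    - [-0.062, -0.088, -0.5]
    - [-0.062, -0.088, -0.58]
    - [-0.062, -0.088, -0.65]
    - [-0.062, -0.088, -0.7]
    - [-0.062, -0.088, -0.735]
  dr:
    - [0, 0, 0]
    - [0, 0, 0]
    - [0, 0, 0]
    - [0, 0, 0]
    - [0, 0, 0]
    - [0, 0, 0]
    - [0, 0, 0]
    - [0, 0, 0]
    - [0, 0, 0]
    - [0, 0, 0]

```text
t: 3.15
ee_pos: [420.6, -141.8, 6.1]
orientation: [-3.14, 0.009, 0.007]
ft_force: [-1.0, 0.1, 0.1]
width: 87.7
```

Call:
jog_arm:
  travel:
    - [0, 0, 0]
    - [0, 0, 0]
    - [0, 0, 0]
    - [0, 0, 0]
    - [0, 0, 0]
    - [0, 0, 0]
    - [0, 0, 0]
    - [0, 0, 0]
    - [0, 0, 0]
    - [0, 0, 0]
  dr:
    - [0, 0, 0]
    - [0, 0, 0]
    - [0, 0, 0]
    - [0, 0, 0]
    - [0, 0, 0]
    - [0, 0, 0]
    - [0, 0, 0]
    - [0, 0, 0]
    - [0, 0, 0]
    - [0, 0, 0]
  hand: -1

```text
t: 4.15
ee_pos: [421.6, -142.0, 6.9]
orientation: [-3.141, 0.01, 0.004]
ft_force: [1.9, 2.9, 7.0]
width: 53.9
```

Call:
jog_arm:
  travel:
    - [0, 0, 0.04]
    - [0, 0, 0.1]
    - [0.03, 0.01, 0.16]
    - [0.09, 0.025, 0.18]
    - [0.17, 0.045, 0.18]
    - [0.25, 0.07, 0.18]
    - [0.33, 0.09, 0.18]
    - [0.4, 0.11, 0.18]
    - [0.44, 0.12, 0.18]
    - [0.457, 0.125, 0.18]
  dr:
    - [0, 0, 0]
    - [0, 0, 0]
    - [0, 0, 0]
    - [0, 0, 0]
    - [0, 0, 0]
    - [0, 0, 0]
    - [0, 0, 0]
    - [0, 0, 0]
    - [0, 0, 0]
    - [0, 0, 0]

```text
t: 5.15
ee_pos: [605.3, -91.6, 78.5]
orientation: [-3.141, 0.009, 0.004]
ft_force: [0.0, -1.1, -3.0]
width: 54.1
```

Run:
```python
from h import *
o=telemetry.get_obs();print(o['t'],o['ee_pos'],o['orientation'],o['width'])
d=grab('top');w=world(d);t=o['ee_pos']
print(objfit(w,(t[0],t[1]),100,130,60))
d=grab('wrist','w2');w=world(d); np.savez('w2',w=w,p=d['pixels'])
print('spool',objfit(w,(604,-95),105,125,45))
for g in [(603,-2),(602,90),(601,181)]: print('pad',padfit(w,d['pixels'],g))
```

```text
5.15 [605.30816523 -91.60711035  78.51042075] [-3.14084494  0.00885677  0.0036753 ] 54.08491117344858Traceback (most recent call last):
  File "<stdin>", line 4, in <module>
  File "h.py", line 23, in objfit
    q=w[m]; return circ(q[:,:2]),((q.min(0)+q.max(0))/2).round(1),np.ptp(q,0).round(1),len(q)
                                   ~~~~~^^^
    return umr_minimum(a, axis, None, out, keepdims, initial, where)
ValueError: zero-size array to reduction operation minimum which has no identity
```

Run:
```python
from h import *
d=grab('wrist','w2');w=world(d); np.savez('w2',w=w,p=d['pixels'])
for g in [(603,-2),(602,90),(601,181)]: print('pad',padfit(w,d['pixels'],g))
m=(np.hypot(w[...,0]-605,w[...,1]+95)<32)&(w[...,2]>60)&(w[...,2]<135)
q=w[m]; print(len(q), np.percentile(q,[0,5,50,95,100],axis=0).round(1))
```

```text
pad ((array([603. ,  -2.9]), 37.2), array([603. ,  -1.9]), 7918)
pad ((array([601.6,  60.9]), 24.9), array([601.1,  56.8]), 869)
pad ((array([0., 0.]), 0.0), array([nan, nan]), 0)
11059 [[ 575.6 -121.9   71.6]
 [ 577.5 -101.8   75.2]
 [ 604.8  -82.7  117.9]
 [ 631.4  -70.5  121.3]
 [ 634.1  -67.3  134.9]]h.py:20: RuntimeWarning: Mean of empty slice.
  q=w[m][:,:2]; return circ(q),q.mean(0).round(1),len(q)
  ret = um.true_divide(
```

View pics/w2.png

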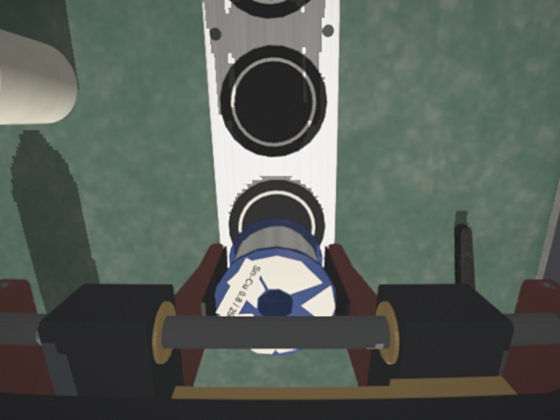

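Wrist view: the spool is held upright with its label at (275,290), above pad d. Its measured centre is about (604.8, -95), so it's on target. Lowering it now.

Call:
jog_arm:
  travel:
    - [0, 0, -0.03]
    - [0, 0, -0.06]
    - [0, 0, -0.09]
    - [0, 0, -0.115]
    - [0, 0, -0.13]
    - [0, 0, -0.14]
    - [0, 0, -0.147]
    - [0, 0, -0.152]
    - [0, 0, -0.155]
    - [0, 0, -0.155]
  dr:
    - [0, 0, 0]
    - [0, 0, 0]
    - [0, 0, 0]
    - [0, 0, 0]
    - [0, 0, 0]
    - [0, 0, 0]
    - [0, 0, 0]
    - [0, 0, 0]
    - [0, 0, 0]
    - [0, 0, 0]

```text
t: 6.25
ee_pos: [604.3, -91.8, 16.6]
orientation: [-3.141, 0.009, 0.005]
ft_force: [0.1, 0.4, -3.8]
width: 54.0
```

Call:
jog_arm:
  travel:
    - [0, 0, 0]
    - [0, 0, 0]
    - [0, 0, 0]
    - [0, 0, 0]
    - [0, 0, 0.0]
    - [0, 0, 0.03]
    - [0, 0, 0.08]
    - [0, 0, 0.18]
    - [0, 0, 0.3]
    - [0, 0, 0.42]
  dr:
    - [0, 0, 0]
    - [0, 0, 0]
    - [0, 0, 0]
    - [0, 0, 0]
    - [0, 0, 0]
    - [0, 0, 0]
    - [0, 0, 0]
    - [0, 0, 0]
    - [0, 0, 0]
    - [0, 0, 0]
  hand: 1

```text
t: 7.25
ee_pos: [603.8, -91.8, 186.8]
orientation: [-3.141, 0.009, 0.005]
ft_force: [1.2, -0.3, -0.5]
width: 87.8
```

Run:
```python
from h import *
o=telemetry.get_obs();print(o['t'],o['ee_pos'],o['orientation'])
d=grab('wrist','w3');w=world(d); np.savez('w3',w=w,p=d['pixels'])
print('spool',objfit(w,(604,-95),50,62,45))
print('jar cap',objfit(w,(434,14),95,112)); 
m=(np.hypot(w[...,0]-433,w[...,1]-14)<50)&(w[...,2]>10)&(w[...,2]<88)
q=w[m][:,:2].astype(np.float32);print(len(q),cv2.minAreaRect(q))
m=(np.hypot(w[...,0]-433,w[...,1]-14)<50)&(w[...,2]>72)&(w[...,2]<88)
q=w[m][:,:2].astype(np.float32);print(len(q),cv2.minAreaRect(q))
```

```text
7.25 [603.77926355 -91.75050433 186.79319714] [-3.14070807  0.00915675  0.00529032]
spool ((array([603.6, -95.2]), 27.5), array([603.3, -95.3,  55. ]), array([53.4, 54.4,  9.9]), 2237)
jar cap ((array([434. ,  14.1]), 24.3), array([434.7,  13.7, 101.1]), array([47. , 46. , 12.1]), 3371)
2983 ((443.2161560058594, 12.01788330078125), (56.41487121582031, 39.237186431884766), 79.50436401367188)
1060 ((443.2358093261719, 12.398775100708008), (55.156009674072266, 36.55754470825195), 82.44414520263672)
```

View pics/w3.png

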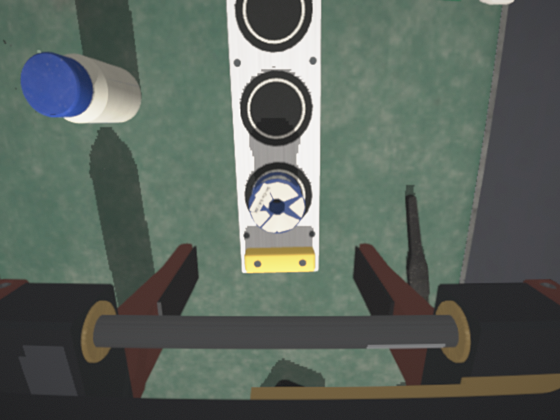

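Wrist view: the spool stands centred on pad d (277,207), measured at (603.6, -95.2). Next I'll hover over the jar to read its yaw.

Call:
jog_arm:
  travel:
    - [-0.03, 0.02, 0.06]
    - [-0.08, 0.06, 0.12]
    - [-0.14, 0.11, 0.18]
    - [-0.21, 0.16, 0.23]
    - [-0.28, 0.22, 0.26]
    - [-0.35, 0.27, 0.28]
    - [-0.4, 0.31, 0.283]
    - [-0.425, 0.33, 0.283]
    - [-0.425, 0.33, 0.283]
    - [-0.425, 0.33, 0.283]
  dr:
    - [0, 0, 0]
    - [0, 0, 0]
    - [0, 0, 0]
    - [0, 0, 0]
    - [0, 0, 0]
    - [0, 0, 0]
    - [0, 0, 0]
    - [0, 0, 0]
    - [0, 0, 0]
    - [0, 0, 0]

```text
t: 8.3
ee_pos: [439.1, 39.3, 308.9]
orientation: [3.14, -0.009, 0.015]
ft_force: [0.9, 0.0, -0.3]
width: 87.8
```

Run:
```python
from h import *
o=telemetry.get_obs();print(o['t'],o['ee_pos'],o['orientation'])
d=grab('wrist');w=world(d); np.savez('w4',w=w,p=d['pixels'])
print('jar cap',objfit(w,(434,14),95,112)); print('can',objfit(w,(446,167),142,158))
for lo,hi in((10,88),(70,90),(15,60)):
  m=(np.hypot(w[...,0]-433,w[...,1]-14)<50)&(w[...,2]>lo)&(w[...,2]<hi)
  q=w[m][:,:2].astype(np.float32);print(lo,hi,len(q),cv2.minAreaRect(q))
p=d['pixels']; 
r=np.argwhere((np.hypot(w[...,0]-433,w[...,1]-14)<45)&(w[...,2]>20)); a=r.min(0)-15;b=r.max(0)+15;a=np.maximum(a,0)
print(a,b)
cv2.imwrite('pics/j.png',cv2.resize(p[a[0]:b[0],a[1]:b[1],::-1],None,fx=5,fy=5,interpolation=cv2.INTER_CUBIC))
for g in [(604.5,-94.5),(603,-2),(602,90),(601,181)]: print('pad',padfit(w,p,g))
```

```text
8.3 [439.05933498  39.26414562 308.8864156 ] [ 3.14015072 -0.00854435  0.01533102]
jar cap ((array([433.3,  13.5]), 23.5), array([433.3,  13.7, 101. ]), array([46.4, 45.7, 11.9]), 1163)
can ((array([443.5, 165.3]), 26.1), array([443.8, 165.4, 147.9]), array([51.4, 50.4, 11.1]), 2456)
10 88 576 ((434.3984680175781, 23.25523567199707), (36.34641647338867, 54.15821075439453), 87.18791961669922)
70 90 323 ((434.7239990234375, 23.61932373046875), (35.348724365234375, 54.512977600097656), 85.24497985839844)
15 60 181 ((435.0251770019531, 32.128173828125), (18.600318908691406, 52.50975799560547), 87.68153381347656)
[160 118] [414 329]
pad ((array([610.2, -77. ]), 31.2), array([609.7, -66.7]), 150)
pad ((array([602.6,  -2.9]), 36.8), array([601.1,  -2.2]), 1208)
pad ((array([601. ,  89.6]), 36.4), array([598.9,  91. ]), 1381)
pad ((array([599.3, 181. ]), 36.8), array([597.8, 182. ]), 1693)
```

View pics/j.png

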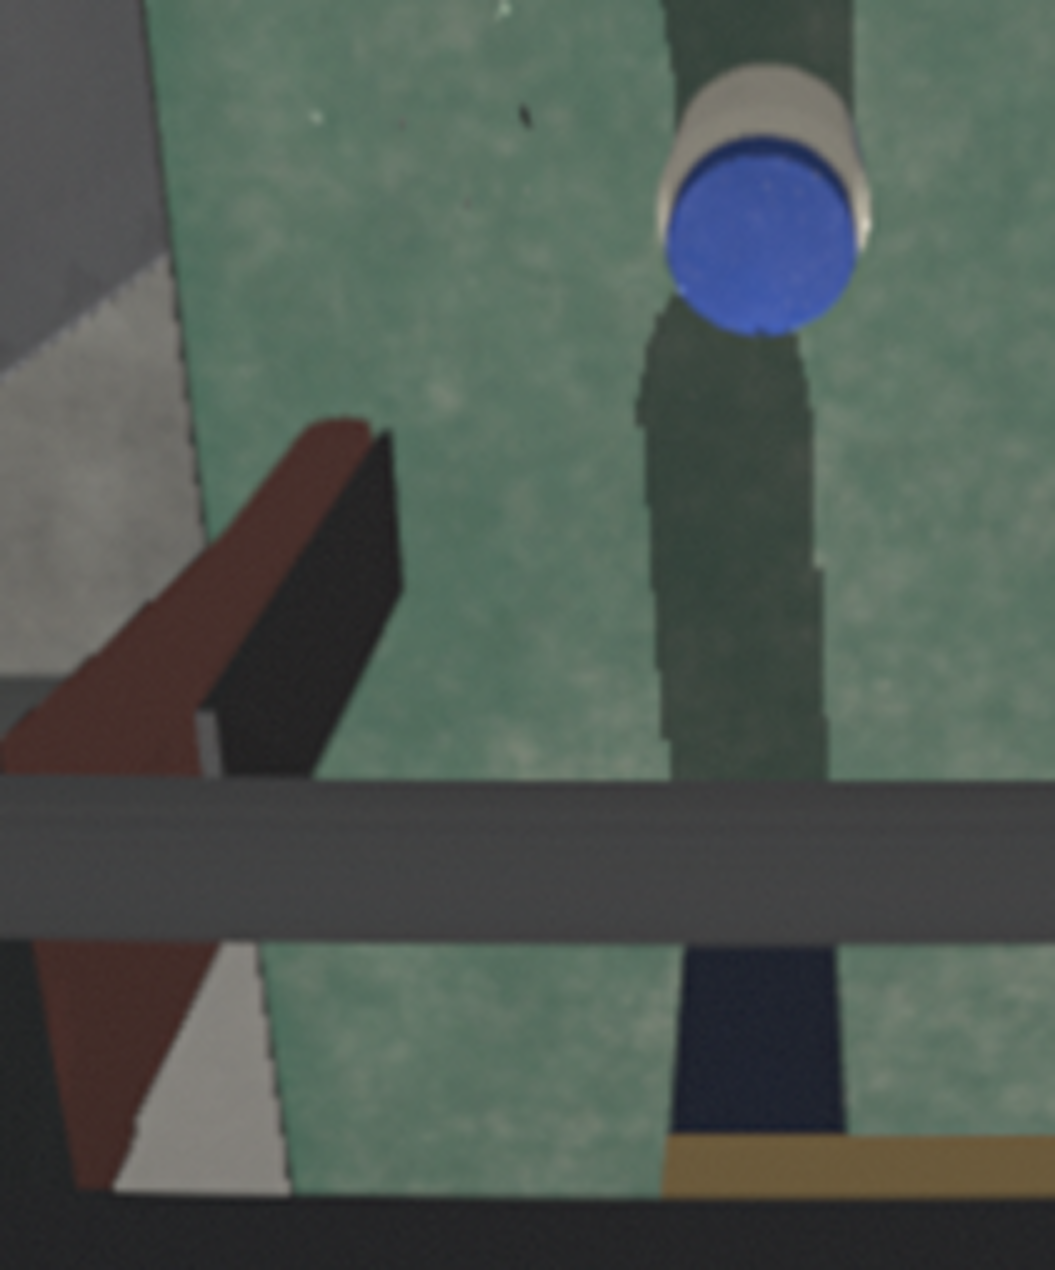

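Crop: jar cap at about (760,240); the body corners are well rounded, so one view gives a poor yaw. I'll merge the clouds from all views and fit the square.

Run:
```python
from h import *
Q=[]
for n,c in(('w1',(433.2,13.8)),('w3',(434.4,13.9)),('w4',(433.3,13.6)),('top',(433.3,13.6)),('scene',(434.5,16.5))):
    w=np.load(n+'.npz')['w']; m=(np.hypot(w[...,0]-c[0],w[...,1]-c[1])<42)&(w[...,2]>15)&(w[...,2]<82)
    Q.append(w[m][:,:2]-c)
    q=Q[-1];print(n,len(q),q.min(0).round(1),q.max(0).round(1))
best=[]
for a in np.arange(-45,45,3):
    t=np.radians(a);R=np.array([[np.cos(t),np.sin(t)],[-np.sin(t),np.cos(t)]])
    e=[]
    for q in Q:
        s=q@R.T; e.append(np.abs(np.abs(s).max(1)-28).clip(0,10).mean())
    best.append((round(float(np.mean(e)),2),a,[round(float(x),1) for x in e]))
print(*sorted(best)[:8],sep='\n'); print(sorted(best)[-1])
```

```text
w1 397 [-26.8 -28. ] [28.3 18.4]
w3 2744 [-15.2 -27.9] [28.8 28.1]
w4 534 [-26.6  -9.8] [27.6 27.9]
top 88 [-26.8 -27.9] [26.5 26.5]
scene 253 [-27.1 -23.2] [29.  29.1]
(4.24, np.int64(12), [4.1, 4.3, 4.3, 4.6, 3.9])
(4.24, np.int64(15), [4.1, 4.2, 4.3, 4.7, 3.9])
(4.24, np.int64(18), [4.1, 4.2, 4.3, 4.7, 3.9])
(4.24, np.int64(21), [4.1, 4.2, 4.3, 4.7, 3.9])
(4.25, np.int64(9), [4.1, 4.3, 4.3, 4.6, 3.9])
(4.25, np.int64(24), [4.1, 4.2, 4.3, 4.7, 3.9])
(4.25, np.int64(27), [4.1, 4.2, 4.3, 4.7, 3.9])
(4.26, np.int64(30), [4.2, 4.2, 4.3, 4.7, 4.0])
(4.36, np.int64(-18), [4.5, 4.4, 4.3, 4.5, 4.1])
```

Run:
```python
from h import *
for n,c in(('w1',(433.2,13.8)),('w3',(434.4,13.9)),('scene',(434.5,16.5))):
    w=np.load(n+'.npz')['w']; m=(np.hypot(w[...,0]-c[0],w[...,1]-c[1])<42)&(w[...,2]>20)&(w[...,2]<72)
    q=w[m][:,:2]-c; r=np.hypot(*q.T); a=np.degrees(np.arctan2(q[:,1],q[:,0]))
    print(n,[(b,round(float(np.median(r[s])),1),int(s.sum())) for b in range(-180,180,15) if (s:=(a>=b)&(a<b+15)).sum()>8])
```

```text
w1 [(-120, 27.5, 10), (-105, 27.7, 16), (-90, 28.0, 17), (-75, 28.2, 17), (-60, 28.3, 17), (-45, 28.4, 14)]
w3 [(-90, 27.8, 66), (-75, 27.7, 105), (-60, 27.6, 163), (-45, 27.4, 198), (-30, 27.5, 216), (-15, 27.4, 223), (0, 27.3, 222), (15, 27.3, 197), (30, 27.5, 153), (45, 27.4, 95), (60, 27.4, 33)]
scene [(-15, 28.1, 13), (0, 27.9, 14), (15, 27.9, 18), (30, 27.5, 22), (45, 27.6, 22), (60, 27.1, 23), (75, 26.9, 19), (90, 27.6, 17), (105, 27.4, 12)]
```

The visible body is round to within a millimetre (r≈27.7), so its yaw can't be seen. An 88 mm opening clears even the 79 mm diagonal, and the closing jaws will square it up.

Call:
jog_arm:
  travel:
    - [-0.007, -0.03, -0.02]
    - [-0.014, -0.064, -0.09]
    - [-0.014, -0.066, -0.19]
    - [-0.014, -0.066, -0.29]
    - [-0.014, -0.066, -0.39]
    - [-0.014, -0.066, -0.49]
    - [-0.014, -0.066, -0.57]
    - [-0.014, -0.066, -0.63]
    - [-0.014, -0.066, -0.67]
    - [-0.014, -0.066, -0.682]
  dr:
    - [0, 0, 0]
    - [0, 0, 0]
    - [0, 0, 0]
    - [0, 0, 0]
    - [0, 0, 0]
    - [0, 0, 0]
    - [0, 0, 0]
    - [0, 0, 0]
    - [0, 0, 0]
    - [0, 0, 0]

```text
t: 9.35
ee_pos: [432.3, 11.6, 33.5]
orientation: [3.14, -0.011, 0.008]
ft_force: [0.1, -0.1, -0.2]
width: 87.7
```

Call:
jog_arm:
  travel:
    - [0, 0, 0]
    - [0, 0, 0]
    - [0, 0, 0]
    - [0, 0, 0]
    - [0, 0, 0]
    - [0, 0, 0]
    - [0, 0, 0]
    - [0, 0, 0]
    - [0, 0, 0]
    - [0, 0, 0]
  dr:
    - [0, 0, 0]
    - [0, 0, 0]
    - [0, 0, 0]
    - [0, 0, 0]
    - [0, 0, 0]
    - [0, 0, 0]
    - [0, 0, 0]
    - [0, 0, 0]
    - [0, 0, 0]
    - [0, 0, 0]
  hand: -1

```text
t: 10.35
ee_pos: [433.4, 11.6, 34.3]
orientation: [3.14, -0.011, 0.012]
ft_force: [1.2, -0.7, 8.2]
width: 55.0
```

Run:
```python
from h import *
o=telemetry.get_obs();print(o['t'],o['ee_pos'],o['orientation'],o['width'])
d=grab('wrist');w=world(d)
print('cap',objfit(w,(434,14),96,112,40))
```

```text
10.35 [433.42059071  11.5639412   34.30226008] [ 3.13994238 -0.0106195   0.01186881] 54.99937546520152
cap ((array([432.2,  21.3]), 37.1), array([432.2,  15.2, 104. ]), array([74.1, 45.4, 16. ]), 9324)
```

Call:
jog_arm:
  travel:
    - [0, 0, 0.04]
    - [0, 0, 0.09]
    - [0.03, -0.004, 0.125]
    - [0.08, -0.01, 0.125]
    - [0.15, -0.016, 0.125]
    - [0.23, -0.024, 0.125]
    - [0.31, -0.032, 0.125]
    - [0.37, -0.04, 0.125]
    - [0.41, -0.04, 0.125]
    - [0.424, -0.04, 0.125]
  dr:
    - [0, 0, 0]
    - [0, 0, 0]
    - [0, 0, 0]
    - [0, 0, 0]
    - [0, 0, 0]
    - [0, 0, 0]
    - [0, 0, 0]
    - [0, 0, 0]
    - [0, 0, 0]
    - [0, 0, 0]

```text
t: 11.4
ee_pos: [604.0, -4.4, 84.0]
orientation: [3.14, -0.011, 0.012]
ft_force: [-0.2, 0.1, -2.5]
width: 54.7
```

Run:
```python
from h import *
o=telemetry.get_obs();print(o['t'],o['ee_pos'],o['orientation'],o['width'])
d=grab('wrist','w5');w=world(d)
t=o['ee_pos']
m=(abs(w[...,0]-t[0])<20)&(abs(w[...,1]-t[1])<45)&(w[...,2]>t[2]-25)&(w[...,2]<t[2]+78)
q=w[m];print(np.percentile(q,[0,1,50,99,100],axis=0).round(1))
b=(d['pixels'][...,2].astype(int)>d['pixels'][...,0].astype(int)+40)&m
print('cap',circ(w[b][:,:2]),w[b].mean(0))
```

```text
11.4 [604.02486726  -4.42432738  83.98621344] [ 3.13998526 -0.01054573  0.01201547] 54.65257022047821
[[584.  -23.2  59.1]
 [584.6 -21.4  64.8]
 [603.2  16.3 152.2]
 [623.1  25.4 155.2]
 [624.   25.9 156. ]]
cap (array([602.3,  -1.5]), 23.5) [602.75936097   4.12471085 152.04003999]
```

View pics/w5.png

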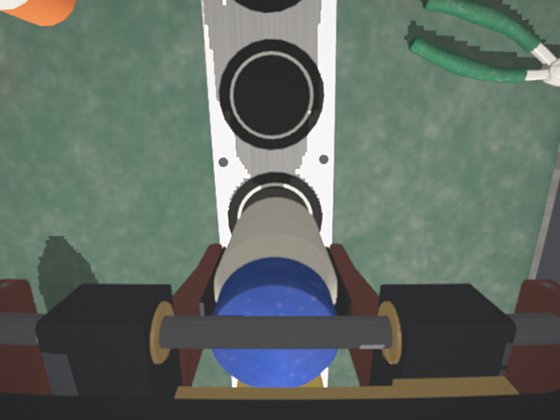

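Wrist view: the jar is held upright, cap at (275,320), above pad c. Its measured centre is about (602.5, -1.5). Setting it down.

Call:
jog_arm:
  travel:
    - [0, 0, -0.02]
    - [0, 0, -0.04]
    - [0, 0, -0.06]
    - [0, 0, -0.075]
    - [0, 0, -0.085]
    - [0, 0, -0.092]
    - [0, 0, -0.096]
    - [0, 0, -0.099]
    - [0, 0, -0.1]
    - [0, 0, -0.101]
  dr:
    - [0, 0, 0]
    - [0, 0, 0]
    - [0, 0, 0]
    - [0, 0, 0]
    - [0, 0, 0]
    - [0, 0, 0]
    - [0, 0, 0]
    - [0, 0, 0]
    - [0, 0, 0]
    - [0, 0, 0]

```text
t: 12.45
ee_pos: [604.0, -4.4, 43.8]
orientation: [3.14, -0.01, 0.013]
ft_force: [-0.1, -0.5, -2.0]
width: 55.4
```

Call:
jog_arm:
  travel:
    - [0, 0, 0]
    - [0, 0, 0]
    - [0, 0, 0]
    - [0, 0, 0]
    - [0, 0, 0.0]
    - [0, 0, 0.03]
    - [0, 0, 0.08]
    - [0, 0, 0.17]
    - [0, 0, 0.28]
    - [0, 0, 0.4]
  dr:
    - [0, 0, 0]
    - [0, 0, 0]
    - [0, 0, 0]
    - [0, 0, 0]
    - [0, 0, 0]
    - [0, 0, 0]
    - [0, 0, 0]
    - [0, 0, 0]
    - [0, 0, 0]
    - [0, 0, 0]
  hand: 1

```text
t: 13.45
ee_pos: [603.3, -4.3, 205.5]
orientation: [3.14, -0.01, 0.01]
ft_force: [1.2, 0.4, -0.5]
width: 87.8
```

Call:
jog_arm:
  travel:
    - [0, 0.02, 0.05]
    - [-0.02, 0.07, 0.12]
    - [-0.06, 0.14, 0.18]
    - [-0.12, 0.22, 0.22]
    - [-0.19, 0.3, 0.22]
    - [-0.26, 0.37, 0.22]
    - [-0.33, 0.43, 0.22]
    - [-0.38, 0.46, 0.22]
    - [-0.4, 0.47, 0.22]
    - [-0.4, 0.47, 0.22]
  dr:
    - [0, 0, 0]
    - [0, 0, 0]
    - [0, 0, 0]
    - [0, 0, 0]
    - [0, 0, 0]
    - [0, 0, 0]
    - [0, 0, 0]
    - [0, 0, 0]
    - [0, 0, 0]
    - [0, 0, 0]

```text
t: 14.45
ee_pos: [442.8, 183.9, 294.3]
orientation: [3.14, -0.008, 0.012]
ft_force: [0.0, -0.1, -0.2]
width: 87.8
```

Run:
```python
from h import *
o=telemetry.get_obs();print(o['t'],o['ee_pos'],o['orientation'],o['width'])
d=grab('wrist');w=world(d)
print('can',objfit(w,(444.5,166),142,158,45))
for n in('top','scene'):
    w=world(grab(n))
    print(n,'jar',objfit(w,(603,-2),106,122,45)); print(n,'spool',objfit(w,(604,-95),48,64,45)); print(n,'can',objfit(w,(445,166),142,158,35))
```

```text
14.45 [442.79115949 183.91977228 294.25227486] [ 3.14021027 -0.00808644  0.01213254] 87.83521212501917
can ((array([443.2, 165.4]), 25.9), array([443.4, 165.3, 147.6]), array([51.4, 51.3, 11.1]), 1926)
top jar ((array([603.2,  -1.3]), 24.0), array([602.8,  -1.8, 112.2]), array([45.9, 45.5, 12.5]), 189)
top spool ((array([604. , -93.9]), 27.5), array([603.7, -95.2,  54.8]), array([52.6, 50.7, 12.6]), 211)
top can ((array([443.1, 166.3]), 26.0), array([444.1, 166.4, 148.1]), array([46.3, 51.4, 11.4]), 241)
scene jar ((array([603.6,   1.6]), 23.4), array([604.1,   1.5, 112.2]), array([45.7, 46.6, 12.4]), 219)
scene spool ((array([604. , -92.6]), 28.1), array([604.7, -92.5,  54.7]), array([53.1, 53.7, 12. ]), 236)
scene can ((array([446.6, 168. ]), 26.1), array([446.7, 169.8, 147.6]), array([52. , 48.6, 11.3]), 314)
```

Call:
jog_arm:
  travel:
    - [0, -0.02, 0]
    - [0, -0.046, -0.04]
    - [0, -0.046, -0.12]
    - [0, -0.046, -0.2]
    - [0, -0.046, -0.28]
    - [0, -0.046, -0.36]
    - [0, -0.046, -0.43]
    - [0, -0.046, -0.48]
    - [0, -0.046, -0.51]
    - [0, -0.046, -0.523]
  dr:
    - [0, 0, 0]
    - [0, 0, 0]
    - [0, 0, 0]
    - [0, 0, 0]
    - [0, 0, 0]
    - [0, 0, 0]
    - [0, 0, 0]
    - [0, 0, 0]
    - [0, 0, 0]
    - [0, 0, 0]

```text
t: 15.6
ee_pos: [444.2, 164.0, 83.5]
orientation: [3.139, -0.013, 0.009]
ft_force: [-0.7, 1.5, -1.0]
width: 87.5
```

Call:
jog_arm:
  travel:
    - [0, 0, 0]
    - [0, 0, 0]
    - [0, 0, 0]
    - [0, 0, 0]
    - [0, 0, 0]
    - [0, 0, 0]
    - [0, 0, 0]
    - [0, 0, 0]
    - [0, 0, 0]
    - [0, 0, 0]
  dr:
    - [0, 0, 0]
    - [0, 0, 0]
    - [0, 0, 0]
    - [0, 0, 0]
    - [0, 0, 0]
    - [0, 0, 0]
    - [0, 0, 0]
    - [0, 0, 0]
    - [0, 0, 0]
    - [0, 0, 0]
  hand: -1

```text
t: 16.6
ee_pos: [444.5, 164.2, 84.1]
orientation: [3.14, -0.013, 0.01]
ft_force: [-1.3, -0.2, 6.9]
width: 51.7
```

Call:
jog_arm:
  travel:
    - [0, 0, 0.04]
    - [0, -0.01, 0.09]
    - [0.03, -0.03, 0.12]
    - [0.08, -0.06, 0.12]
    - [0.15, -0.1, 0.12]
    - [0.22, -0.13, 0.12]
    - [0.29, -0.16, 0.12]
    - [0.35, -0.18, 0.12]
    - [0.385, -0.19, 0.12]
    - [0.393, -0.19, 0.12]
  dr:
    - [0, 0, 0]
    - [0, 0, 0]
    - [0, 0, 0]
    - [0, 0, 0]
    - [0, 0, 0]
    - [0, 0, 0]
    - [0, 0, 0]
    - [0, 0, 0]
    - [0, 0, 0]
    - [0, 0, 0]

```text
t: 17.6
ee_pos: [602.8, 87.5, 131.7]
orientation: [3.14, -0.015, 0.011]
ft_force: [-0.2, -0.4, -2.9]
width: 52.0
```

Run:
```python
from h import *
o=telemetry.get_obs();print(o['t'],o['ee_pos'],o['orientation'],o['width'])
d=grab('wrist','w6');w=world(d)
t=o['ee_pos']
m=(abs(w[...,0]-t[0])<22)&(abs(w[...,1]-t[1])<45)&(w[...,2]>t[2]+55)&(w[...,2]<t[2]+72)
q=w[m];print(np.percentile(q,[0,1,50,99,100],axis=0).round(1),circ(q[:,:2]))
print(padfit(w,d['pixels'],(600,181)))
```

```text
17.6 [602.80971645  87.54041663 131.66288562] [ 3.13960052 -0.01451792  0.01071908] 51.98808074816965
[[580.8  64.8 186.7]
 [581.6  67.1 187.6]
 [601.8 101.3 198. ]
 [623.2 114.6 199.4]
 [624.8 115.3 200.5]] (array([601.7,  89.7]), 25.8)
((array([599.5, 180.9]), 37.2), array([599. , 181.8]), 5183)
```

View pics/w6.png

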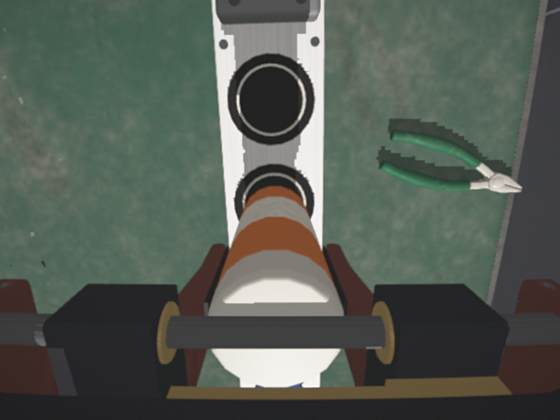

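Wrist view: the can is held upright, lid at (275,330), above pad b. Its measured centre is (601.7, 89.7). Lowering, releasing and going on to the canister.

Call:
jog_arm:
  travel:
    - [0, 0, -0.02]
    - [0, 0, -0.04]
    - [0, 0, -0.055]
    - [0, 0, -0.07]
    - [0, 0, -0.08]
    - [0, 0, -0.087]
    - [0, 0, -0.091]
    - [0, 0, -0.094]
    - [0, 0, -0.095]
    - [0, 0, -0.096]
  dr:
    - [0, 0, 0]
    - [0, 0, 0]
    - [0, 0, 0]
    - [0, 0, 0]
    - [0, 0, 0]
    - [0, 0, 0]
    - [0, 0, 0]
    - [0, 0, 0]
    - [0, 0, 0]
    - [0, 0, 0]

```text
t: 18.65
ee_pos: [602.3, 87.9, 93.3]
orientation: [3.14, -0.014, 0.01]
ft_force: [-0.2, -0.3, -3.2]
width: 51.8
```

Call:
jog_arm:
  travel:
    - [0, 0, 0]
    - [0, 0, 0]
    - [0, 0, 0]
    - [0, 0, 0]
    - [0, 0, 0.0]
    - [0, 0, 0.03]
    - [0, 0, 0.08]
    - [0, 0, 0.17]
    - [0, 0, 0.28]
    - [0, 0, 0.4]
  dr:
    - [0, 0, 0]
    - [0, 0, 0]
    - [0, 0, 0]
    - [0, 0, 0]
    - [0, 0, 0]
    - [0, 0, 0]
    - [0, 0, 0]
    - [0, 0, 0]
    - [0, 0, 0]
    - [0, 0, 0]
  hand: 1

```text
t: 19.65
ee_pos: [601.6, 87.8, 255.1]
orientation: [3.14, -0.014, 0.008]
ft_force: [0.4, 0.0, -0.6]
width: 88.0
```

Call:
jog_arm:
  travel:
    - [-0.03, -0.06, 0.06]
    - [-0.08, -0.16, 0.12]
    - [-0.13, -0.26, 0.17]
    - [-0.18, -0.36, 0.2]
    - [-0.23, -0.46, 0.2]
    - [-0.28, -0.56, 0.2]
    - [-0.33, -0.66, 0.2]
    - [-0.38, -0.76, 0.2]
    - [-0.425, -0.84, 0.2]
    - [-0.425, -0.84, 0.2]
  dr:
    - [0, 0, 0]
    - [0, 0, 0]
    - [0, 0, 0]
    - [0, 0, 0]
    - [0, 0, 0]
    - [0, 0, 0]
    - [0, 0, 0]
    - [0, 0, 0]
    - [0, 0, 0]
    - [0, 0, 0]

```text
t: 20.65
ee_pos: [429.7, -251.1, 336.1]
orientation: [3.138, -0.021, 0.009]
ft_force: [0.4, 1.2, -0.0]
width: 88.1
```

Run:
```python
from h import *
o=telemetry.get_obs();print(o['t'],o['ee_pos'],o['orientation'],o['width'])
w=world(grab('wrist'))
for lo,hi in((193,207),(165,192),(100,165),(40,100)): print('canister',lo,objfit(w,(431,-277),lo,hi,45))
w=world(grab('top'))
print('can',objfit(w,(602,89.5),151,167,45)); print('jar',objfit(w,(603,-2),106,122,45))
```

```text
20.65 [ 429.66007618 -251.13560829  336.11007287] [ 3.13803619 -0.02077445  0.00905843] 88.09388019472097
canister 193 ((array([ 429. , -279.7]), 12.2), array([ 429.1, -279.5,  197.9]), array([23.3, 23.7,  9.7]), 463)
canister 165 ((array([ 428.9, -279.8]), 28.0), array([ 428.6, -278.3,  178.4]), array([54.8, 52.6, 26.8]), 1556)
canister 100 ((array([ 429.3, -271.7]), 26.7), array([ 429.3, -262.2,  132.4]), array([53.3, 20.8, 64.6]), 448)
canister 40 ((array([ 429.4, -271.3]), 26.5), array([ 429.4, -261.9,   70.5]), array([53. , 20.7, 58.9]), 265)
can ((array([602. ,  90.1]), 26.4), array([601.7,  89.5, 158.3]), array([52.3, 50.6, 12.8]), 244)
jar ((array([602.9,  -2. ]), 23.5), array([603.1,  -1.9, 112.5]), array([44.7, 45.5, 11.1]), 186)
```

Call:
jog_arm:
  travel:
    - [0, -0.03, 0]
    - [0, -0.068, -0.03]
    - [0, -0.068, -0.1]
    - [0, -0.068, -0.19]
    - [0, -0.068, -0.28]
    - [0, -0.068, -0.36]
    - [0, -0.068, -0.43]
    - [0, -0.068, -0.48]
    - [0, -0.068, -0.51]
    - [0, -0.068, -0.52]
  dr:
    - [0, 0, 0]
    - [0, 0, 0]
    - [0, 0, 0]
    - [0, 0, 0]
    - [0, 0, 0]
    - [0, 0, 0]
    - [0, 0, 0]
    - [0, 0, 0]
    - [0, 0, 0]
    - [0, 0, 0]

```text
t: 21.75
ee_pos: [430.8, -275.5, 126.2]
orientation: [3.141, -0.016, 0.006]
ft_force: [-0.2, 0.4, 0.2]
width: 87.8
```

Call:
jog_arm:
  travel:
    - [0, 0, 0]
    - [0, 0, 0]
    - [0, 0, 0]
    - [0, 0, 0]
    - [0, 0, 0]
    - [0, 0, 0]
    - [0, 0, 0]
    - [0, 0, 0]
    - [0, 0, 0]
    - [0, 0, 0]
  dr:
    - [0, 0, 0]
    - [0, 0, 0]
    - [0, 0, 0]
    - [0, 0, 0]
    - [0, 0, 0]
    - [0, 0, 0]
    - [0, 0, 0]
    - [0, 0, 0]
    - [0, 0, 0]
    - [0, 0, 0]
  hand: -1

```text
t: 22.75
ee_pos: [431.1, -275.7, 126.8]
orientation: [3.14, -0.016, 0.008]
ft_force: [-0.9, 0.1, 5.3]
width: 55.9
```

Call:
jog_arm:
  travel:
    - [0, 0, 0.04]
    - [0, 0.02, 0.09]
    - [0, 0.08, 0.12]
    - [0, 0.17, 0.12]
    - [0, 0.27, 0.12]
    - [0, 0.37, 0.12]
    - [0, 0.47, 0.12]
    - [0, 0.55, 0.12]
    - [0, 0.6, 0.12]
    - [0, 0.62, 0.12]
  dr:
    - [0, 0, 0]
    - [0, 0, 0]
    - [0, 0, 0]
    - [0, 0, 0]
    - [0, 0, 0]
    - [0, 0, 0]
    - [0, 0, 0]
    - [0, 0, 0]
    - [0, 0, 0]
    - [0, 0, 0]

```text
t: 23.75
ee_pos: [430.5, -26.1, 174.5]
orientation: [3.14, -0.013, 0.006]
ft_force: [-0.0, -0.0, -2.7]
width: 56.1
```

Call:
jog_arm:
  travel:
    - [0, 0.04, 0]
    - [0, 0.1, 0]
    - [0, 0.18, 0]
    - [0, 0.26, 0]
    - [0, 0.34, 0]
    - [0, 0.41, 0]
    - [0, 0.47, 0]
    - [0, 0.51, 0]
    - [0, 0.53, 0]
    - [0, 0.53, 0]
  dr:
    - [0, 0, 0]
    - [0, 0, 0]
    - [0, 0, 0]
    - [0, 0, 0]
    - [0, 0, 0]
    - [0, 0, 0]
    - [0, 0, 0]
    - [0, 0, 0]
    - [0, 0, 0]
    - [0, 0, 0]

```text
t: 24.75
ee_pos: [430.6, 186.0, 174.3]
orientation: [3.14, -0.012, 0.006]
ft_force: [-0.2, -0.8, -2.8]
width: 55.8
```

Call:
jog_arm:
  travel:
    - [0.03, 0, 0]
    - [0.07, 0, 0]
    - [0.13, 0, 0]
    - [0.2, 0, 0]
    - [0.27, 0, 0]
    - [0.33, 0, 0]
    - [0.38, 0, 0]
    - [0.41, 0, 0]
    - [0.422, 0, 0]
    - [0.422, 0, 0]
  dr:
    - [0, 0, 0]
    - [0, 0, 0]
    - [0, 0, 0]
    - [0, 0, 0]
    - [0, 0, 0]
    - [0, 0, 0]
    - [0, 0, 0]
    - [0, 0, 0]
    - [0, 0, 0]
    - [0, 0, 0]

```text
t: 25.75
ee_pos: [599.6, 185.3, 174.0]
orientation: [3.14, -0.013, 0.005]
ft_force: [0.2, -1.6, -1.9]
width: 55.8
```

Run:
```python
from h import *
o=telemetry.get_obs();print(o['t'],o['ee_pos'],o['orientation'],o['width'])
d=grab('wrist','w7');w=world(d)
t=o['ee_pos']
for lo,hi in((66,80),(50,66)):
    m=(abs(w[...,0]-t[0])<26)&(abs(w[...,1]-t[1])<45)&(w[...,2]>t[2]+lo)&(w[...,2]<t[2]+hi)
    q=w[m];print(np.percentile(q,[0,1,50,99,100],axis=0).round(1),circ(q[:,:2]))
for lo,hi in((-60,-10),(-110,-60)):
    m=(abs(w[...,0]-t[0])<32)&(abs(w[...,1]-t[1])<45)&(w[...,2]>t[2]+lo)&(w[...,2]<t[2]+hi)
    q=w[m];print(len(q),np.percentile(q,[2,50,98],axis=0).round(1)) if len(q) else 0
```

```text
25.75 [599.62806083 185.32649529 174.03018945] [ 3.14003272 -0.01311741  0.00527163] 55.81677672574068
[[586.6 170.  244.4]
 [587.2 171.1 246.5]
 [598.4 180.2 247.8]
 [609.6 187.2 249. ]
 [610.5 188.4 249.8]] (array([598.5, 181.2]), 12.2)
[[573.7 161.6 224. ]
 [575.8 165.9 224.3]
 [598.4 197.2 231.2]
 [621.2 206.9 236.3]
 [623.8 208.  237.7]] (array([598.4, 182.8]), 25.6)
1337 [[574.5 194.6 115.5]
 [598.  206.6 143.2]
 [621.6 209.  163.1]]
707 [[574.3 194.6  65.2]
 [597.9 206.6  92.2]
 [621.2 209.  113.5]]
```

View pics/w7.png

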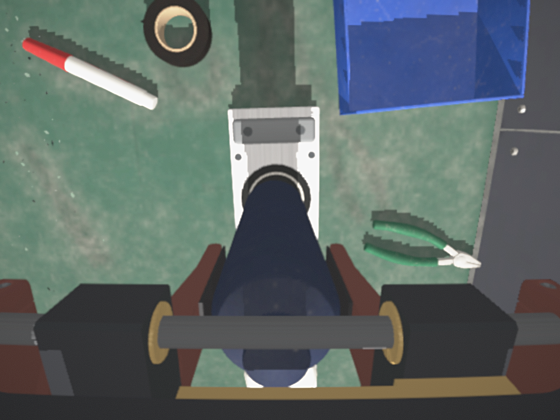

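Wrist view: the canister hangs upright (275,300) over pad a (275,190). Its centre is about (598.4, 181.7) and the pad's is (600, 181.3). Lowering, releasing, then backing off.

Call:
jog_arm:
  travel:
    - [0.003, 0, -0.02]
    - [0.003, 0, -0.04]
    - [0.003, 0, -0.055]
    - [0.003, 0, -0.07]
    - [0.003, 0, -0.08]
    - [0.003, 0, -0.086]
    - [0.003, 0, -0.09]
    - [0.003, 0, -0.093]
    - [0.003, 0, -0.094]
    - [0.003, 0, -0.095]
  dr:
    - [0, 0, 0]
    - [0, 0, 0]
    - [0, 0, 0]
    - [0, 0, 0]
    - [0, 0, 0]
    - [0, 0, 0]
    - [0, 0, 0]
    - [0, 0, 0]
    - [0, 0, 0]
    - [0, 0, 0]

```text
t: 26.8
ee_pos: [600.3, 185.5, 136.2]
orientation: [3.14, -0.013, 0.005]
ft_force: [0.3, -0.8, -2.9]
width: 55.9
```

Call:
jog_arm:
  travel:
    - [0, 0, 0]
    - [0, 0, 0]
    - [0, 0, 0]
    - [0, 0, 0]
    - [0, 0, 0.0]
    - [0, 0, 0.02]
    - [0, 0, 0.06]
    - [0, 0, 0.13]
    - [0, 0, 0.22]
    - [0, 0, 0.32]
  dr:
    - [0, 0, 0]
    - [0, 0, 0]
    - [0, 0, 0]
    - [0, 0, 0]
    - [0, 0, 0]
    - [0, 0, 0]
    - [0, 0, 0]
    - [0, 0, 0]
    - [0, 0, 0]
    - [0, 0, 0]
  hand: 1

```text
t: 27.8
ee_pos: [599.9, 185.4, 266.3]
orientation: [3.14, -0.012, 0.004]
ft_force: [0.1, -0.5, 0.1]
width: 87.8
```

Call:
jog_arm:
  travel:
    - [0, 0, 0.06]
    - [-0.03, 0, 0.12]
    - [-0.1, 0, 0.15]
    - [-0.18, 0, 0.15]
    - [-0.26, 0, 0.15]
    - [-0.34, 0, 0.15]
    - [-0.41, 0, 0.15]
    - [-0.46, 0, 0.15]
    - [-0.48, 0, 0.15]
    - [-0.48, 0, 0.15]
  dr:
    - [0, 0, 0]
    - [0, 0, 0]
    - [0, 0, 0]
    - [0, 0, 0]
    - [0, 0, 0]
    - [0, 0, 0]
    - [0, 0, 0]
    - [0, 0, 0]
    - [0, 0, 0]
    - [0, 0, 0]

```text
t: 28.8
ee_pos: [407.6, 185.6, 327.5]
orientation: [3.141, -0.011, 0.007]
ft_force: [0.7, 0.0, 0.8]
width: 88.0
```

Run:
```python
from h import *
o=telemetry.get_obs();print(o['t'],o['ee_pos'],o['ft_force'],o['width'])
for n in('top','scene'):
    w=world(grab(n,n+'_end'))
    for k,g,h in(('spool',(604,-95),56),('jar',(603,-2),113),('can',(602,89.5),159),('canister',(600,181.5),209)):
        print(n,k,objfit(w,g,h-8,h+8,40))
    print(n,'tape',objfit(w,(510,345),14,24))
```

```text
28.8 [407.64117316 185.55264064 327.48197216] [0.74950073 0.0255974  0.80721113] 88.03618968186706
top spool ((array([603.8, -94.4]), 27.2), array([603.4, -95.3,  54.9]), array([53.5, 50.8, 13.4]), 209)
top jar ((array([603.2,  -2.2]), 23.4), array([603.7,  -1.9, 112.7]), array([44.3, 45.7, 13.6]), 187)
top can ((array([601.2,  89.7]), 25.9), array([601.1,  89.5, 157.2]), array([51.5, 50.3, 11.8]), 242)
top canister ((array([599.2, 182.5]), 12.2), array([599.4, 182.9, 207.8]), array([24. , 22.9, 10.7]), 61)Traceback (most recent call last):
  File "<stdin>", line 7, in <module>
  File "h.py", line 23, in objfit
    q=w[m]; return circ(q[:,:2]),((q.min(0)+q.max(0))/2).round(1),np.ptp(q,0).round(1),len(q)
                                   ~~~~~^^^
    return umr_minimum(a, axis, None, out, keepdims, initial, where)
ValueError: zero-size array to reduction operation minimum which has no identity
```

All four stand within about 2 mm of their pad centres at the right heights. In the top view the arm hides the tape, so I'll take one last look with the scene camera.

Run:
```python
from h import *
w=world(grab('scene','scene_end'))
for k,g,h in(('spool',(604,-95),56),('jar',(603,-2),113),('can',(602,89.5),159),('canister',(600,181.5),209),('tape',(510,345),19)):
    try: print(k,objfit(w,g,h-6,h+6,40))
    except ValueError: print(k,'hidden')
```

```text
spool ((array([605.1, -92.7]), 28.2), array([604.5, -92.6,  55.4]), array([54. , 55.3, 10.8]), 231)
jar ((array([604.1,   0.9]), 23.5), array([603.8,   1.3, 111.7]), array([46.2, 45.9,  9.3]), 221)
can ((array([602.4,  92.5]), 25.6), array([602.4,  93. , 158.4]), array([50.9, 48.8, 10.1]), 312)
canister ((array([599.5, 184.3]), 12.0), array([599.7, 184.2, 207.9]), array([23.1, 23.7,  9.5]), 86)
tape ((array([511.6, 346.3]), 30.7), array([511.9, 346. ,  18. ]), array([60.9, 60.5,  9.6]), 322)
```

View pics/scene_end.png

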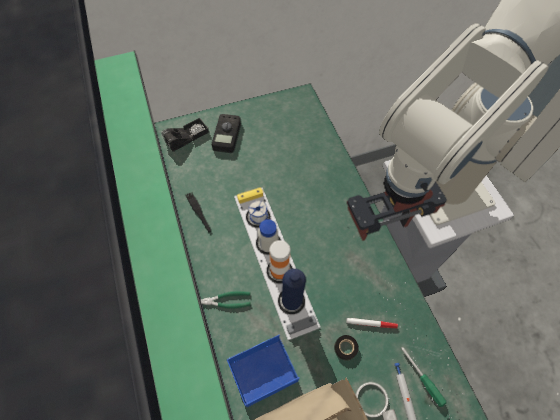

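The scene view shows the spool (258,212), jar (268,236), can (280,260) and canister (292,290) upright on their pads, rising from yellow to grey. The tape (346,347) and multimeter (227,132) haven't moved, and the arm is clear.

```bash
python3 -c "
from workcell import ticket
print(ticket.close_job())"
```

```text
the job is handed in; nothing more can be done
None
```

The four items are lined up by height from the yellow end block (robot's right) to the grey one: spool on pad d, jar on c, orange can on b and blue canister on a. Each was lowered onto its pad before release, and the job was handed in at about 29 s of robot time.

**Last checks:** in the top view all four stood within about 2 mm of their pad centres, upright and at the right heights. The scene camera read 2–4 mm further in y, in line with the offset it had shown before. It also showed the tape within about 1 mm of its starting position. The multimeter looked unmoved by eye, and the gripper was clear.

**What didn't agree:** the jar's square body looked round in every view, so I couldn't read its yaw. I gripped it without turning the jaws, and the measured width (55 mm for a 56 mm body) suggests a flat grip.

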